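Snap the diffuser into the lamp barrel with a pressing tool

TASK

Refit the frosted diffuser in the black lamp barrel: lay it level in the barrel's mouth and let go of it, then press it straight down with the orange pressing tool (not with the gripper) until it snaps under the spring plungers and is fully home on its seat, and keep a steady push of about 15 N on it for a second so that it beds. Never push on it with more than 35 N, or the glass cracks. Stand the tool upright in its stand again, and leave the matchbox, the petri dish and the tweezers where they are.

Things in the scene. Friction and masses are not known exactly. Their poses are not given: they have to be found in the camera images.
- mount: round aluminium flange, 112 mm across, 10 mm thick, fixed to the worktop; out of its middle stands the black knurled lamp barrel, 71 mm across, coaxial. The barrel is screwed in to a depth that differs from lamp to lamp: its mouth stands 41.5 to 46.5 mm above the worktop and no reading tells which. Origin: on the barrel's axis, on the worktop; z up; yaw means nothing
- barrel_axis (a point): point of the mount on the barrel's axis, 44 mm above the worktop (middle of the mouth's 41.5 to 46.5 mm, not its true height). Below the true mouth: lead-in at 45 degrees, 60 to 55 mm wide, 2.5 mm deep; a 55 mm bore; three sprung steel ball noses, 120 degrees apart, 10 mm down, 3 mm out of the wall; the rigid seat (edge of the lens), 16.5 to 19.5 mm down, as lenses differ
- insert: the diffuser: frosted glass disc in a brass ring, 0.1 kg, round, starts flat side down in the blue dish, 3 mm above the worktop. Snap-in rim 52 mm across, 9 mm high, bevelled below and above. Laid loose in the barrel it rests on the noses, underside about 10 mm below the mouth; home, it lies on the seat. Origin: centre of the underside; z up
- collar (a point): centre of the flat top of the insert's brass collar, 22 mm above its underside. The collar is 36 mm across outside, 26 mm inside, and reaches from 9 to 22 mm above the underside; grip it round the outside with the fingertips at least 12 mm above the underside so that they clear the barrel. Home, it stands 2 to 6 mm out of the mouth
- pusher: pressing tool, 100 mm tall, about 0.12 kg, upright in its stand, tip 4 mm above the worktop. White foot: spigot 22.6 mm across, 6 mm long, bevelled tip, fits in the collar clear of the glass; then a flange 35 mm across. From 18 to 86 mm above the tip an orange round handle, 22 mm across, then a knob, 26 mm. Origin: centre of the spigot's tip; z up the handle
- flange (a point): centre of the flange's flat underside, 6 mm above the tool's tip; it pushes on the collar's top. Pressing the insert past the noses takes up to 10 to 14 N over some 4 mm, then the resistance drops nearly to nothing as it snaps, and 6.5 to 10 mm below where it lay it meets the rigid seat, where the force shoots up (with a stiff arm by 15 to 20 N for each mm): go slowly, 4 mm/s or less
- tool_stand: light grey round stand, 62 mm across, 22 mm high, fixed. Recess 41 mm wide from the top down to a ledge 10 mm above the worktop, on which the tool's flange rests; under it a 27 mm hole for the spigot. Origin: on its axis, on the worktop; z up
- parts_dish: shallow blue dish, 100 mm across, lip 7 mm high, floor 3 mm above the worktop, fixed; the insert starts in it. Origin: centre of its underside. Dish and tool stand may change places, left and right of the mount
- match_box: bystander: red and yellow matchbox, 36 x 54 x 14 mm, behind the mount; origin at the centre of its underside
- petri_dish: bystander: closed petri dish with orange medium, 55 mm across, 14 mm high, behind the mount; origin at the centre of its underside
- tweezers: bystander: steel tweezers lying behind and to the right of the mount, 121 mm long along their y, 9 mm high; origin at the centre of the underside
Things that resemble listed ones, but are neither listed nor needed, are in the scene too. Several things look just like the insert: the one meant starts farthest from the robot's base.

How it is judged (in metres and radians):
On the way, in this order (a step that is already met when the one before it is completed fails the run):
1. the insert lies level and loose in the barrel's mouth, let go (horizontal distance between insert and mount below 0.004 m and z of lens_seat in the frame of insert between -0.0175 and -0.011 m and angle between insert's own z axis and vertical below 0.12 rad and contact force between the fingers and insert below 0.1 N), for 0.2 s.
2. the insert is snapped in and home on its seat, and the tool holds a steady push of 10 to 20 N on it for half a second (horizontal distance between insert and mount below 0.0025 m and z of lens_seat in the frame of insert above -0.007 m and angle between insert's own z axis and vertical below 0.05 rad and contact force between pusher and insert between 10 and 20 N), for 0.5 s.
At the end, for the whole second after the job is handed in: the insert lies home on the barrel's seat under the plungers (within 1.5 mm of the seat, centred within 2.5 mm, level within 0.05 rad), and the tool stands upright (within 0.1 rad) and at rest in its stand, on the ledge, within 6 mm of its axis (horizontal distance between insert and mount below 0.0025 m and z of lens_seat in the frame of insert above -0.007 m and angle between insert's own z axis and vertical below 0.05 rad and horizontal distance between pusher and tool_stand below 0.006 m and height (world z) of pusher below 0.008 m and angle between pusher's own z axis and vertical below 0.1 rad and linear speed of each of pusher, insert below 0.02 m/s); the robot touches nothing.
It fails at once if the insert is pushed with more than 35 N (contact force between pusher and insert above 35 N).
It fails at once if the insert is pushed past the noses with the gripper instead of the tool (horizontal distance between insert and mount below 0.02 m and z of lens_seat in the frame of insert above -0.01 m and contact force between any of the arm, the fingers and insert above 2 N).
It fails at once if the tool presses while leaning more than 10 degrees (contact force between pusher and insert above 5 N and angle between pusher's own z axis and vertical above 0.175 rad).
It fails at once if the matchbox, the petri dish or the tweezers are moved (distance of any of match_box, petri_dish, tweezers from where it was at the start of the episode above 0.015 m).
It also fails if it takes over 69 s, if anything falls off the work surface, if the arm or the gripper's body presses on something with over 40 N, if the wrist force passes 120 N, or if a joint passes its speed limit or range.

ROBOT

A 6-joint arm with a two-finger parallel gripper is mounted at the origin on a cart in front of the work surface, level with it; the furniture and walls round the work are solid. World frame = base frame: x ahead of the robot, y to its left, z up, the work surface at z = 0. Lengths are in mm, angles in rad, forces in N, time in s.
With the tool pointing down it reaches from about 300 to 875 mm from the base axis. Payload 6.4 kg.
Tool frame: the origin (TCP) lies at the very end of the fingers, on their centre line; the grasp point (between the pads) lies 19 mm behind it (env.grip_depth is the distance from the TCP to the grasp point, in mm); z points along the fingers, y is the line along which they close (so a half turn about z gives the same grasp; the last joint's range is limited). The gripper opens to 85 mm and grips with 20 to 120 N. Pads are 22 mm wide; open, the fingers measure 114 mm over their backs; the gripper's body (76 mm by 85 mm) begins 54 mm behind the grasp point. The pads swing forward as they close: fully open they stand 13 mm farther back than shut.
Start: joints at [0.906, 0.181, 1.607, -0, 1.354, -0.206], TCP at [254.643, 515.556, 231.288] pointing down, gripper open.
Joint ranges: [-2.99, 2.99], [-0.89, 2.07], [0.3, 2.58], [-1.14, 4.28], [0, 2.63], [-3.12, 3.12]. Speed limits (rad/s): [2.57, 2.57, 3.01, 3.14, 3.14, 3.14].

INTERFACE

Orientations are given as a rotation vector (axis times angle).
In Python, from plant import status, viewer, sign_off, spotter, env gives the robot as it stands.
- The arm moves only by the tool drive_tool, never from a script. Its argument "targets" is a list of rows, each an object of numbers: "tx", "ty", "tz": the shift along the tool's x, y, z in m; "ax", "ay", "az": the turn, a rotation vector about the tool's x, y, z in degrees. A call has 1 to 20 rows; each row is the pose to reach, as a shift and turn from the pose commanded when the call began, along the tool's axes at that moment; what a row does not reach only later rows make up. A row lasts 1/8 s, in which the tool goes at most 62.5 mm and 10.7 degrees, less where a joint would pass 70% of its speed; a pose out of reach is approached as far as the arm can. A call with a gripper value outside its range is refused whole. "claw" is the closure, from 0 (fully open) to 1 (shut), set as the call begins (left out, the last holds). The fingers move at their own pace and stop on an object; "grip_force" is the grip in N (left out, the last holds). Time passes only in rows, so rows that repeat a pose let the fingers close. It gives the time, the measured TCP pose, the force, the opening and the grip force at its end, in the units of the state.
- status.sense(): the state, without advancing time (a new reading comes with each control period).
- viewer.snapshot(name): name is "scene" or "top"; returns (picture, depth): 420x560x3 uint8, blue, green, red; 420x560 float32, mm along the optical axis (not along the pixel's ray), 0 where there is no reading.
- viewer.calibration(name): a dict with "fovy" (degrees; the focal length in pixels is half the picture's height over the tangent of half this angle, whatever the lens; pixels are square), "cx", "cy" (the principal point, pixels), "k1" (the pictures are not rectified: a ray, as slopes to the right and down, at radius r is drawn at 1 + k1 r^2 times it, then the intrinsics apply), "extrinsics" (4x4, takes a point from camera to world coordinates). Camera axes: x right, y up, looking along -z (the intrinsics and any distortion apply to the point x, -y, -z); pixel columns grow to the right and rows downward; lengths in mm; the calibration is good to about 2 mm. A picture is of the moment at which its call begins. calibration takes no time and is no camera call.
- sign_off(): hands the job in; it is judged then, once.
Trained networks look in the newest picture that a camera, given by its name, has taken for a name from the list of things; names that differ only in an ending like _2 or _b are one class to them, and where a whole thing is asked for, a point or a joint stands for the part that bears it (a point fixed in the world has none). Each returns a list of dicts, best first, with "confidence" (0 to 1); they miss things now and then, are a little off and sometimes report something else, mostly with a low value. They report only what shows in the picture. A call takes as long as a camera call. They do not tell look-alikes from the thing itself.
- spotter.silhouettes(label, camera): "region" (420x560 bool, what is visible of it) and "box" ([centre column, centre row, width, height] in pixels, round what is visible of it).
The state is a dict: "clock": time; "joints": joint angles; "dq": joint speeds; "tau": joint torques, N m; "tool_pos": TCP position; "ee_rot": TCP orientation; "ft_force": force on the tool from outside, world axes, zero at the start; "torque": the same for the moment, N m; "width": finger opening in mm; "grasp_force": force on a finger pad.
Only numpy, scipy, OpenCV 4.12 (cv2) and the standard library are available. Lean on these libraries where they do the work, as an engineer would, in place of code of your own. Each camera call takes 0.05 s, during which the arm holds its last target. There are 200 camera calls.

## Working session

There is one attempt and no reset: what is moved stays moved. The work goes in short steps, Python scripts to look and compute and a tool call to move; the robot and the scene stay as the last step left them, time stands still between calls to the robot, and variables do not carry over. Pictures are saved under pics/ and viewed, at most 10 in all, crops included, and the job is handed in when it is done.

Besides the shell and the picture viewer there is one more tool, called after "Call:" by a JSON object that holds its "api" and its "payload", one argument or row to a line. drive_tool: Moves the arm, as the interface text tells. Its arguments: {"type":"object","properties":{"targets":{"type":"array","items":{"type":"object","properties":{"tx":{"type":"number"},"ty":{"type":"number"},"tz":{"type":"number"},"ax":{"type":"number"},"ay":{"type":"number"},"az":{"type":"number"}}}},"claw":{"type":"number"},"grip_force":{"type":"number"}},"required":["targets"]}

```bash
mkdir -p pics; ls
cat > h.py <<'E'
import numpy as np, cv2
from plant import status, viewer, sign_off, spotter, env
def cloud(name,depth):
    c=viewer.calibration(name); H,W=depth.shape
    f=H/2/np.tan(np.radians(c["fovy"])/2)
    K=np.array([[f,0,c["cx"]],[0,f,c["cy"]],[0,0,1.]])
    v,u=np.mgrid[:H,:W].astype(float)
    p=cv2.undistortPointsIter(np.stack([u.ravel(),v.ravel()],1)[:,None],K,np.array([c["k1"],0,0,0.]),None,None,(3,50,1e-9)).reshape(H,W,2)
    P=np.dstack([p[...,0]*depth,-p[...,1]*depth,-depth])
    E=np.array(c["extrinsics"]); P=P@E[:3,:3].T+E[:3,3]; P[depth<=0]=np.nan
    return P
def circ(p):
    A=np.c_[2*p,np.ones(len(p))]; s=np.linalg.lstsq(A,(p**2).sum(1),rcond=None)[0]
    return s[0],s[1],np.sqrt(s[2]+s[0]**2+s[1]**2)
E
python3 - <<'E'
from h import *
for n in ("scene","top"):
    im,d=viewer.snapshot(n); cv2.imwrite(f"pics/{n}0.png",im); np.save(f"{n}0.npy",d)
    P=cloud(n,d); c=viewer.calibration(n); print(n,np.round(c["extrinsics"],2).tolist(),c["fovy"],c["k1"])
    for l in ("mount","insert","pusher","tool_stand","parts_dish","match_box","petri_dish","tweezers"):
        for r in spotter.silhouettes(l,n):
            q=P[r["region"]]; q=q[~np.isnan(q[:,0])]
            if len(q): print(n,l,round(r["confidence"],2),np.round(r["box"]),np.round(np.median(q,0)),"lo",np.round(np.percentile(q,2,axis=0)),"hi",np.round(np.percentile(q,98,axis=0)))
s=status.sense();print({k:np.round(v,3).tolist() for k,v in s.items()},env.grip_depth)
E
```

```text
pics
scene [[0.91, 0.32, -0.27, 243.04], [-0.42, 0.68, -0.6, -608.22], [-0.01, 0.66, 0.75, 823.77], [0.0, 0.0, 0.0, 1.0]] 44.14740381167883 0.036553714579657795
scene mount 0.82 [277. 242.  57.  37.] [473. -43.  11.] lo [437. -67.   3.] hi [542.  23.  23.]
scene mount 0.28 [346. 185.  27.  22.] [687.  52.  14.] lo [661.  35.   1.] hi [717.  75.  17.]
scene mount 0.26 [338. 329.  37.  34.] [ 495. -252.   21.] lo [ 473. -270.    0.] hi [ 530. -211.   25.]
scene insert 0.89 [235. 165.  25.  21.] [483. 208.  14.] lo [461. 192.   4.] hi [505. 233.  27.]
scene insert 0.59 [190. 210.  24.  24.] [351. 126.  11.] lo [328. 110.   3.] hi [374. 149.  25.]
scene insert 0.56 [180. 176.  23.  21.] [365. 222.  11.] lo [342. 207.   1.] hi [387. 247.  24.]
scene pusher 0.68 [232. 169.  43.  31.] [477. 200.   4.] lo [438. 164.   0.] hi [529. 254.   9.]
scene pusher 0.67 [338. 312.  22.  43.] [ 498. -246.   61.] lo [ 488. -255.   14.] hi [ 520. -226.  105.]
scene pusher 0.36 [382. 235.  29.  22.] [679. -91.   6.] lo [ 655. -113.   -1.] hi [706. -63.  14.]
scene tool_stand 0.64 [338. 326.  35.  34.] [ 49
[... 1589 characters left out ...]
248.   14.] hi [ 519. -222.  103.]
top match_box 0.75 [248. 135.  19.  29.] [690.  58.  13.] lo [664.  39.  -0.] hi [718.  77.  16.]
top petri_dish 0.61 [310. 139.  26.  22.] [682. -87.   4.] lo [ 658. -111.   -1.] hi [706. -63.  13.]
top tweezers 0.52 [181. 226.  41.  48.] [481. 203.   2.] lo [440. 164.  -1.] hi [530. 255.   7.]
{'clock': 0.9, 'joints': [0.906, 0.181, 1.607, 0.0, 1.354, -0.206], 'dq': [0.001, -0.001, 0.002, -0.0, 0.0, -0.001], 'tau': [-0.001, -44.484, -35.168, -0.0, 0.001, 0.0], 'tool_pos': [254.636, 515.56, 231.3], 'ee_rot': [-0.714, -3.059, -0.0], 'ft_force': [0.282, 0.297, -0.412], 'torque': [0.015, -0.005, -0.014], 'grasp_force': 0.0, 'width': 85.011} 18.700000000000003
```

Run:
```python
from h import *
a=cv2.imread("pics/top0.png");b=cv2.imread("pics/scene0.png")
cv2.imwrite("pics/v1.png",np.hstack([cv2.resize(a[100:310,140:420],None,fx=1.42,fy=1.42*1.5),cv2.resize(b[130:360,150:460],(400,448))])[:, :800])
d=np.load("top0.npy");P=cloud("top",d);ds=np.load("scene0.npy");Q=cloud("scene",ds)
for nm,C in (("top",P),("scene",Q)):
    print(nm)
    for l,c,r,z in (("mount",(490,-13),65,(30,55)),("flange",(490,-13),70,(7,13)),("ins",(486,216),30,(20,32)),("pusher",(502,-232),30,(90,112)),("stand",(502,-240),45,(19,26)),("rim",(486,216),34,(9,16))):
        m=(np.hypot(C[...,0]-c[0],C[...,1]-c[1])<r)&(C[...,2]>z[0])&(C[...,2]<z[1])
        p=C[m]
        if len(p)>3:
            e,ra=cv2.minEnclosingCircle(p[:,:2].astype(np.float32)); print(l,len(p),np.round(np.median(p,0),1),"encl",np.round(e,1),round(ra,1),p.min(0).round(1),p.max(0).round(1))
        else: print(l,len(p))
    print("table z",np.nanmedian(C[...,2][np.abs(C[...,2])<8]), "nodepth",int((np.isnan(C[...,2])).sum()))
```

```text
Traceback (most recent call last):
ValueError: all the input array dimensions except for the concatenation axis must match exactly, but along dimension 0, the array at index 0 has size 447 and the array at index 1 has size 448
```

Run:
```python
from h import *
a=cv2.imread("pics/top0.png");b=cv2.imread("pics/scene0.png")
cv2.imwrite("pics/v1.png",np.hstack([cv2.resize(a[100:310,140:420],(400,300)),cv2.resize(b[130:360,150:460],(400,300))]))
d=np.load("top0.npy");P=cloud("top",d);ds=np.load("scene0.npy");Q=cloud("scene",ds)
for nm,C in (("top",P),("scene",Q)):
    print(nm)
    for l,c,r,z in (("mount",(490,-13),65,(30,55)),("flange",(490,-13),70,(7,13)),("ins",(486,216),30,(20,32)),("pusher",(502,-232),30,(90,112)),("stand",(502,-240),45,(19,26)),("rim",(486,216),34,(9,16))):
        m=(np.hypot(C[...,0]-c[0],C[...,1]-c[1])<r)&(C[...,2]>z[0])&(C[...,2]<z[1])
        p=C[m]
        if len(p)>3:
            e,ra=cv2.minEnclosingCircle(p[:,:2].astype(np.float32)); print(l,len(p),np.round(np.median(p,0),1),"encl",np.round(e,1),round(ra,1),p.min(0).round(1),p.max(0).round(1))
        else: print(l,len(p))
    print("table z",np.nanmedian(C[...,2][np.abs(C[...,2])<8]), "nodepth",int((np.isnan(C[...,2])).sum()))
```

```text
top
mount 352 [490.9 -11.5  40.1] encl [491.5 -11.6] 36.0 [457.4 -46.2  30. ] [526.6  23.   46. ]
flange 533 [491.8  -8.6   8.9] encl [492.1 -11.4] 55.7 [436.8 -66.7   7. ] [547.4  41.8  12.7]
ins 104 [485.2 214.6  23.8] encl [486.1 216.5] 18.2 [469.4 198.6  20. ] [503.3 233.   28. ]
pusher 125 [ 504.4 -237.   101.1] encl [ 503.6 -238.5] 12.7 [ 491.9 -249.8   90.4] [ 515.1 -226.2  104.9]
stand 216 [ 497.6 -231.7   20.9] encl [ 504.  -238.2] 30.2 [ 474.8 -265.2   19. ] [ 532.3 -209.8   24.9]
rim 174 [485.6 214.   10.8] encl [485.9 215.8] 25.5 [460.5 192.1   9. ] [510.9 240.4  16. ]
table z -1.4008748220149982 nodepth 952
scene
mount 549 [489.4 -13.8  40.7] encl [492.1 -13.8] 37.4 [455.2 -50.9  30.2] [525.9  23.2  46.2]
flange 553 [473.6 -42.   10.2] encl [489.4 -14. ] 56.2 [434.8 -69.7   7. ] [545.5  40.1  13. ]
ins 116 [484.4 215.4  24.7] encl [485.5 216.8] 19.9 [465.9 198.2  20. ] [501.7 234.8  29.4]
pusher 208 [ 501.3 -241.8  102.4] encl [ 502.7 -239.6] 13.4 [ 490.  -252.6   90. ] [ 514.6 -226.2  107.1]
stand 505 [ 496.6 -246.9   21.9] encl [ 502.6 -239.7] 31.3 [ 472.7 -270.4   19. ] [ 531.7 -208.4   26. ]
rim 164 [483.3 207.2  12.3] encl [483.5 213.5] 26.9 [458.1 189.7   9.2] [509.7 234.7  15.8]
table z 0.6077520070132323 nodepth 894
```

View pics/v1.png

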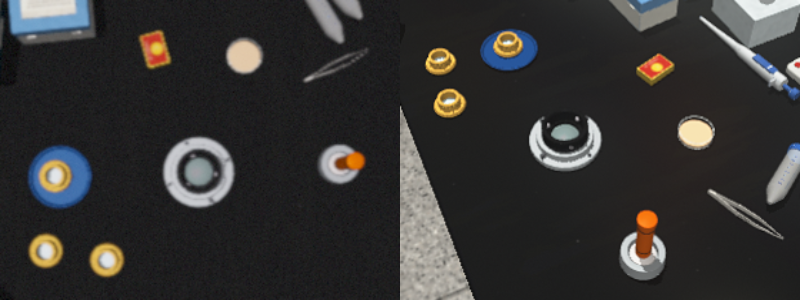

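Top picture: insert in the blue dish (crop 55,176), barrel at centre (200,172), tool in its stand (345,162). The scene view agrees, and both cameras' fits match to about 2 mm.

```bash
cat >> h.py <<'E'
from scipy.spatial.transform import Rotation as R
def rel(*w):
    s=status.sense(); r=R.from_rotvec(s["ee_rot"]); d=r.inv().apply(np.array(w)-s["tool_pos"])
    print("t",round(s["clock"],2),"pos",np.round(s["tool_pos"],1),"to",w,"shift m",np.round(d/1000,4),"w",round(float(s["width"]),1),"F",np.round(s["ft_force"],1),"toolz",np.round(r.as_matrix()[:,2],4))
E
python3 -c "
from h import *
rel(485.7,216.5,90);rel(485.7,216.5,15)"
```

```text
t 0.9 pos [254.6 515.6 231.3] to (485.7, 216.5, 90) shift m [-0.3396 -0.1658  0.1413] w 85.0 F [ 0.3  0.3 -0.4] toolz [-0.  0. -1.]
t 0.9 pos [254.6 515.6 231.3] to (485.7, 216.5, 15) shift m [-0.3396 -0.1658  0.2163] w 85.0 F [ 0.3  0.3 -0.4] toolz [-0.  0. -1.]
```

Call:
{"api": "drive_tool", "payload": {
  "targets": [
    {"tx": -0.034,"ty": -0.017,"tz": 0.014},
    {"tx": -0.073,"ty": -0.036,"tz": 0.03},
    {"tx": -0.112,"ty": -0.055,"tz": 0.047},
    {"tx": -0.151,"ty": -0.074,"tz": 0.063},
    {"tx": -0.19,"ty": -0.093,"tz": 0.079},
    {"tx": -0.23,"ty": -0.112,"tz": 0.095},
    {"tx": -0.27,"ty": -0.131,"tz": 0.111},
    {"tx": -0.305,"ty": -0.148,"tz": 0.125},
    {"tx": -0.33,"ty": -0.161,"tz": 0.137},
    {"tx": -0.3396,"ty": -0.1658,"tz": 0.1413},
    {"tx": -0.3396,"ty": -0.1658,"tz": 0.1413},
    {"tx": -0.3396,"ty": -0.1658,"tz": 0.1413}
  ],
  "claw": 0.28,
  "grip_force": 40
}}

```text
invalid input at $.targets[0]: expected keys tx, ty, tz, ax, ay, az
```

Run:
```python
from h import *
for n in ("scene","top"):
    im,d=viewer.snapshot(n); cv2.imwrite(f"pics/{n}1.png",im); C=cloud(n,d)
    s=status.sense(); t=s["tool_pos"]; y=R.from_rotvec(s["ee_rot"]).as_matrix()[:,1]
    m=(np.hypot(C[...,0]-t[0],C[...,1]-t[1])<75)&(C[...,2]>60)&(C[...,2]<200); p=C[m]
    if len(p): print(n,len(p),"zmin",np.percentile(p[:,2],[0,1,3,10]).round(1))
a=cv2.imread("pics/scene1.png")[80:240,140:340];cv2.imwrite("pics/v2.png",cv2.resize(a,(600,480)))
rel(485.7,216.5,15)
```

```text
t 1.0 pos [254.6 515.6 231.3] to (485.7, 216.5, 15) shift m [-0.3396 -0.1658  0.2163] w 85.5 F [0.2 0.3 0.5] toolz [-0. -0. -1.]
```

View pics/v2.png

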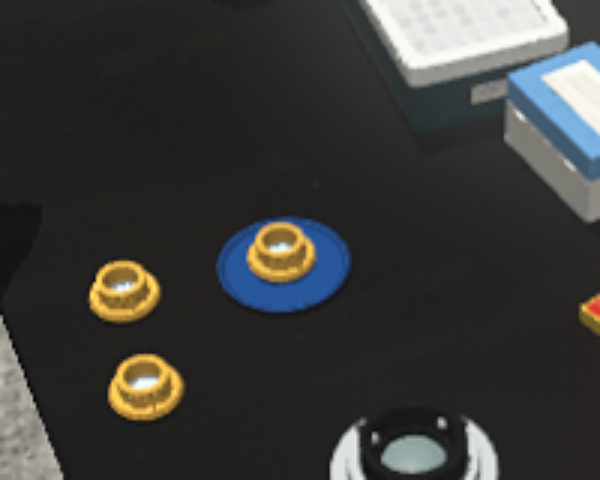

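The move was refused because all six keys are needed. The insert stands in the dish, undisturbed, at (282,250). Resending.

Call:
{"api": "drive_tool", "payload": {
  "targets": [
    {"tx": -0.034,"ty": -0.017,"tz": 0.014,"ax": 0,"ay": 0,"az": 0},
    {"tx": -0.073,"ty": -0.036,"tz": 0.03,"ax": 0,"ay": 0,"az": 0},
    {"tx": -0.112,"ty": -0.055,"tz": 0.047,"ax": 0,"ay": 0,"az": 0},
    {"tx": -0.151,"ty": -0.074,"tz": 0.063,"ax": 0,"ay": 0,"az": 0},
    {"tx": -0.19,"ty": -0.093,"tz": 0.079,"ax": 0,"ay": 0,"az": 0},
    {"tx": -0.23,"ty": -0.112,"tz": 0.095,"ax": 0,"ay": 0,"az": 0},
    {"tx": -0.27,"ty": -0.131,"tz": 0.111,"ax": 0,"ay": 0,"az": 0},
    {"tx": -0.305,"ty": -0.148,"tz": 0.125,"ax": 0,"ay": 0,"az": 0},
    {"tx": -0.33,"ty": -0.161,"tz": 0.137,"ax": 0,"ay": 0,"az": 0},
    {"tx": -0.3396,"ty": -0.1658,"tz": 0.1413,"ax": 0,"ay": 0,"az": 0},
    {"tx": -0.3396,"ty": -0.1658,"tz": 0.1413,"ax": 0,"ay": 0,"az": 0},
    {"tx": -0.3396,"ty": -0.1658,"tz": 0.1413,"ax": 0,"ay": 0,"az": 0}
  ],
  "claw": 0.28,
  "grip_force": 40
}}

```text
clock: 2.5
tool_pos: [485.4, 217.4, 90.4]
ee_rot: [0.713, 3.059, 0.001]
ft_force: [1.1, -0.2, 0.7]
width: 61.2
grasp_force: 0.0
```

Run:
```python
from h import *
for n in ("scene","top"):
    im,d=viewer.snapshot(n); cv2.imwrite(f"pics/{n}2.png",im); C=cloud(n,d)
    s=status.sense(); t=s["tool_pos"]
    m=(np.hypot(C[...,0]-t[0],C[...,1]-t[1])<75)&(C[...,2]>60)&(C[...,2]<200); p=C[m]
    if len(p): print(n,len(p),"zmin",np.percentile(p[:,2],[0,1,3,10]).round(1))
a=cv2.imread("pics/scene2.png")[80:240,140:340];cv2.imwrite("pics/v3.png",cv2.resize(a,(600,480)))
rel(485.7,216.5,15)
```

```text
scene 683 zmin [ 95.5  98.2 103.8 113.2]
top 292 zmin [ 97.1 134.6 142.8 147.1]
t 2.6 pos [485.4 217.5  90.5] to (485.7, 216.5, 15) shift m [-0.0007 -0.0008  0.0755] w 61.5 F [-0.1 -0.  -1.4] toolz [ 7.e-04  3.e-04 -1.e+00]
```

View pics/v3.png

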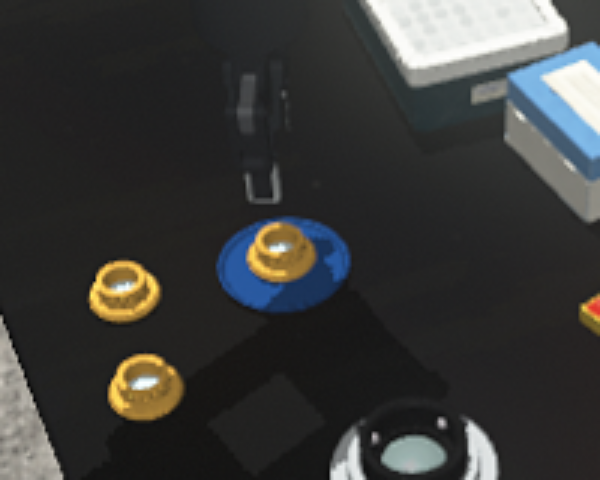

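Call:
{"api": "drive_tool", "payload": {
  "targets": [
    {"tx": -0.0007,"ty": -0.0008,"tz": 0.015,"ax": 0,"ay": 0,"az": 0},
    {"tx": -0.0007,"ty": -0.0008,"tz": 0.032,"ax": 0,"ay": 0,"az": 0},
    {"tx": -0.0007,"ty": -0.0008,"tz": 0.05,"ax": 0,"ay": 0,"az": 0},
    {"tx": -0.0007,"ty": -0.0008,"tz": 0.063,"ax": 0,"ay": 0,"az": 0},
    {"tx": -0.0007,"ty": -0.0008,"tz": 0.071,"ax": 0,"ay": 0,"az": 0},
    {"tx": -0.0007,"ty": -0.0008,"tz": 0.0755,"ax": 0,"ay": 0,"az": 0},
    {"tx": -0.0007,"ty": -0.0008,"tz": 0.0755,"ax": 0,"ay": 0,"az": 0}
  ]
}}

```text
clock: 3.48
tool_pos: [486.1, 215.5, 14.4]
ee_rot: [-0.714, -3.059, 0.0]
ft_force: [0.2, 0.1, 0.1]
width: 61.2
grasp_force: 0.0
```

Call:
{"api": "drive_tool", "payload": {
  "targets": [
    {"tx": 0,"ty": 0,"tz": 0,"ax": 0,"ay": 0,"az": 0},
    {"tx": 0,"ty": 0,"tz": 0,"ax": 0,"ay": 0,"az": 0},
    {"tx": 0,"ty": 0,"tz": 0,"ax": 0,"ay": 0,"az": 0},
    {"tx": 0,"ty": 0,"tz": 0,"ax": 0,"ay": 0,"az": 0},
    {"tx": 0,"ty": 0,"tz": 0,"ax": 0,"ay": 0,"az": 0},
    {"tx": 0,"ty": 0,"tz": 0,"ax": 0,"ay": 0,"az": 0}
  ],
  "claw": 1,
  "grip_force": 40
}}

```text
clock: 4.22
tool_pos: [486.6, 215.6, 15.5]
ee_rot: [0.714, 3.058, 0.001]
ft_force: [-1.5, -0.3, 5.5]
width: 33.9
grasp_force: 39.5
```

```bash
python3 -c "
from h import *
rel(491.5,-12.7,100)"
```

```text
t 4.22 pos [486.6 215.6  15.5] to (491.5, -12.7, 100) shift m [-0.1056 -0.2025 -0.0846] w 33.9 F [-1.5 -0.3  5.5] toolz [ 1.4e-03  2.0e-04 -1.0e+00]
```

Call:
{"api": "drive_tool", "payload": {
  "targets": [
    {"tx": 0,"ty": 0,"tz": -0.01,"ax": 0,"ay": 0,"az": 0},
    {"tx": 0,"ty": 0,"tz": -0.03,"ax": 0,"ay": 0,"az": 0},
    {"tx": 0,"ty": 0,"tz": -0.055,"ax": 0,"ay": 0,"az": 0},
    {"tx": -0.01,"ty": -0.019,"tz": -0.075,"ax": 0,"ay": 0,"az": 0},
    {"tx": -0.025,"ty": -0.048,"tz": -0.0846,"ax": 0,"ay": 0,"az": 0},
    {"tx": -0.042,"ty": -0.081,"tz": -0.0846,"ax": 0,"ay": 0,"az": 0},
    {"tx": -0.06,"ty": -0.115,"tz": -0.0846,"ax": 0,"ay": 0,"az": 0},
    {"tx": -0.078,"ty": -0.15,"tz": -0.0846,"ax": 0,"ay": 0,"az": 0},
    {"tx": -0.093,"ty": -0.178,"tz": -0.0846,"ax": 0,"ay": 0,"az": 0},
    {"tx": -0.102,"ty": -0.196,"tz": -0.0846,"ax": 0,"ay": 0,"az": 0},
    {"tx": -0.1056,"ty": -0.2025,"tz": -0.0846,"ax": 0,"ay": 0,"az": 0},
    {"tx": -0.1056,"ty": -0.2025,"tz": -0.0846,"ax": 0,"ay": 0,"az": 0},
    {"tx": -0.1056,"ty": -0.2025,"tz": -0.0846,"ax": 0,"ay": 0,"az": 0}
  ]
}}

```text
clock: 5.85
tool_pos: [490.9, -12.1, 99.1]
ee_rot: [-0.713, -3.059, -0.0]
ft_force: [0.3, -0.0, -1.3]
width: 34.0
grasp_force: 40.0
```

Run:
```python
from h import *
v=[]
for n in ("scene","top"):
    im,d=viewer.snapshot(n); cv2.imwrite(f"pics/{n}4.png",im); C=cloud(n,d)
    m=(np.hypot(C[...,0]-491,C[...,1]+13)<28)&(C[...,2]>75)&(C[...,2]<108)
    p=C[m]
    if len(p): print(n,len(p),np.percentile(p,[1,50,99],axis=0).round(1).tolist())
    for r in spotter.silhouettes("insert",n):
        q=C[r["region"]]; q=q[~np.isnan(q[:,0])]; print(n,r["confidence"],np.round(r["box"]),np.round(np.percentile(q,[2,50,98],axis=0)).tolist())
a=cv2.imread("pics/scene4.png")[150:290,200:375];b=cv2.imread("pics/top4.png")[150:290,200:375]
cv2.imwrite("pics/v4.png",np.hstack([cv2.resize(x,(400,320)) for x in (a,b)]))
rel(491.5,-12.7,100)
```

```text
scene 232 [[463.7, -37.9, 88.8], [483.0, -26.4, 95.8], [511.8, 6.1, 107.8]]
scene 0.93 [181. 177.  23.  21.] [[343.0, 207.0, 1.0], [365.0, 223.0, 11.0], [388.0, 247.0, 24.0]]
scene 0.75 [278. 212.  27.  22.] [[464.0, -37.0, 89.0], [483.0, -26.0, 96.0], [510.0, 2.0, 109.0]]
scene 0.71 [189. 209.  23.  22.] [[328.0, 110.0, 1.0], [350.0, 128.0, 11.0], [374.0, 154.0, 24.0]]
top 0.85 [173. 278.  25.  27.] [[345.0, 208.0, 3.0], [367.0, 230.0, 8.0], [390.0, 254.0, 23.0]]
top 0.42 [208. 278.   5.  12.] [[350.0, 145.0, 6.0], [360.0, 151.0, 9.0], [368.0, 156.0, 23.0]]
t 6.05 pos [490.9 -12.2  99.1] to (491.5, -12.7, 100) shift m [-0.0008 -0.0002 -0.0009] w 34.5 F [-0.4  0.6 -0.2] toolz [-1.e-04  1.e-04 -1.e+00]
```

View pics/v4.png

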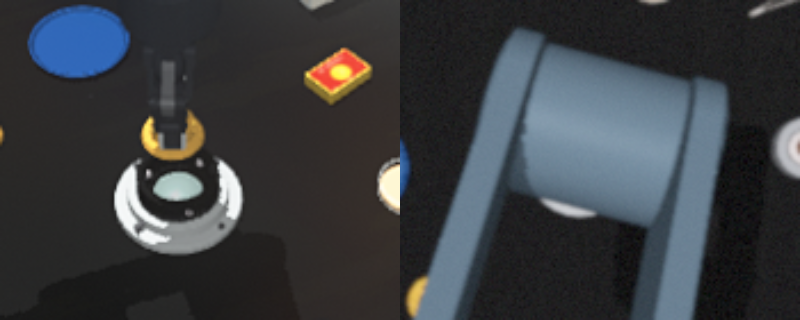

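Scene view: the insert hangs level in the gripper at (172,130), above the barrel mouth at (178,185). The estimate says it needs about 2 mm along −tool x.

Call:
{"api": "drive_tool", "payload": {
  "targets": [
    {"tx": -0.001,"ty": -0.0001,"tz": 0.01,"ax": 0,"ay": 0,"az": 0},
    {"tx": -0.002,"ty": -0.0001,"tz": 0.022,"ax": 0,"ay": 0,"az": 0},
    {"tx": -0.002,"ty": -0.0001,"tz": 0.033,"ax": 0,"ay": 0,"az": 0},
    {"tx": -0.002,"ty": -0.0001,"tz": 0.039,"ax": 0,"ay": 0,"az": 0},
    {"tx": -0.002,"ty": -0.0001,"tz": 0.041,"ax": 0,"ay": 0,"az": 0},
    {"tx": -0.002,"ty": -0.0001,"tz": 0.043,"ax": 0,"ay": 0,"az": 0},
    {"tx": -0.002,"ty": -0.0001,"tz": 0.045,"ax": 0,"ay": 0,"az": 0},
    {"tx": -0.002,"ty": -0.0001,"tz": 0.046,"ax": 0,"ay": 0,"az": 0},
    {"tx": -0.002,"ty": -0.0001,"tz": 0.047,"ax": 0,"ay": 0,"az": 0},
    {"tx": -0.002,"ty": -0.0001,"tz": 0.047,"ax": 0,"ay": 0,"az": 0}
  ]
}}

```text
clock: 7.3
tool_pos: [492.7, -13.8, 52.1]
ee_rot: [-0.714, -3.059, 0.0]
ft_force: [0.4, 0.5, -0.4]
width: 34.0
grasp_force: 40.0
```

```bash
python3 -c "
from h import *
rel(491.5,-12.7,46)"
```

```text
t 7.3 pos [492.7 -13.8  52.1] to (491.5, -12.7, 46) shift m [0.0015 0.0005 0.0061] w 34.0 F [ 0.4  0.5 -0.4] toolz [-1.e-04  0.e+00 -1.e+00]
```

Call:
{"api": "drive_tool", "payload": {
  "targets": [
    {"tx": 0,"ty": 0,"tz": 0.0007,"ax": 0,"ay": 0,"az": 0},
    {"tx": 0,"ty": 0,"tz": 0.0015,"ax": 0,"ay": 0,"az": 0},
    {"tx": 0,"ty": 0,"tz": 0.002,"ax": 0,"ay": 0,"az": 0},
    {"tx": 0,"ty": 0,"tz": 0.002,"ax": 0,"ay": 0,"az": 0}
  ]
}}

```text
clock: 7.8
tool_pos: [492.7, -13.8, 50.0]
ee_rot: [-0.714, -3.059, -0.0]
ft_force: [-0.3, -0.0, -1.1]
width: 33.9
grasp_force: 40.0
```

Call:
{"api": "drive_tool", "payload": {
  "targets": [
    {"tx": 0,"ty": 0,"tz": 0.0005,"ax": 0,"ay": 0,"az": 0},
    {"tx": 0,"ty": 0,"tz": 0.001,"ax": 0,"ay": 0,"az": 0},
    {"tx": 0,"ty": 0,"tz": 0.001,"ax": 0,"ay": 0,"az": 0}
  ]
}}

```text
clock: 8.18
tool_pos: [492.7, -13.8, 49.0]
ee_rot: [-0.714, -3.059, 0.0]
ft_force: [-1.2, -0.5, -1.4]
width: 33.8
grasp_force: 40.0
```

Call:
{"api": "drive_tool", "payload": {
  "targets": [
    {"tx": 0,"ty": 0,"tz": 0.0005,"ax": 0,"ay": 0,"az": 0},
    {"tx": 0,"ty": 0,"tz": 0.001,"ax": 0,"ay": 0,"az": 0},
    {"tx": 0,"ty": 0,"tz": 0.001,"ax": 0,"ay": 0,"az": 0}
  ]
}}

```text
clock: 8.55
tool_pos: [492.7, -13.8, 48.0]
ee_rot: [-0.714, -3.059, -0.0]
ft_force: [0.5, 0.6, -1.0]
width: 33.8
grasp_force: 40.0
```

Call:
{"api": "drive_tool", "payload": {
  "targets": [
    {"tx": 0,"ty": 0,"tz": 0.0005,"ax": 0,"ay": 0,"az": 0},
    {"tx": 0,"ty": 0,"tz": 0.001,"ax": 0,"ay": 0,"az": 0},
    {"tx": 0,"ty": 0,"tz": 0.001,"ax": 0,"ay": 0,"az": 0}
  ]
}}

```text
clock: 8.93
tool_pos: [492.6, -13.8, 47.0]
ee_rot: [-0.714, -3.059, 0.0]
ft_force: [-0.5, -0.2, -1.0]
width: 33.5
grasp_force: 40.0
```

Call:
{"api": "drive_tool", "payload": {
  "targets": [
    {"tx": 0,"ty": 0,"tz": 0.0005,"ax": 0,"ay": 0,"az": 0},
    {"tx": 0,"ty": 0,"tz": 0.001,"ax": 0,"ay": 0,"az": 0},
    {"tx": 0,"ty": 0,"tz": 0.001,"ax": 0,"ay": 0,"az": 0}
  ]
}}

```text
clock: 9.3
tool_pos: [492.7, -13.8, 46.0]
ee_rot: [-0.714, -3.059, -0.0]
ft_force: [-0.3, 0.8, -1.0]
width: 33.8
grasp_force: 40.0
```

Run:
```python
from h import *
im,d=viewer.snapshot("scene"); cv2.imwrite("pics/scene5.png",im)
a=im[165:275,220:340];cv2.imwrite("pics/v5.png",cv2.resize(a,(600,550)))
rel(0,0,0)
```

```text
t 9.35 pos [492.7 -13.8  46.1] to (0, 0, 0) shift m [ 0.4478 -0.2058  0.0461] w 34.3 F [-0.  -0.4 -1.4] toolz [-1.e-04  1.e-04 -1.e+00]
```

View pics/v5.png

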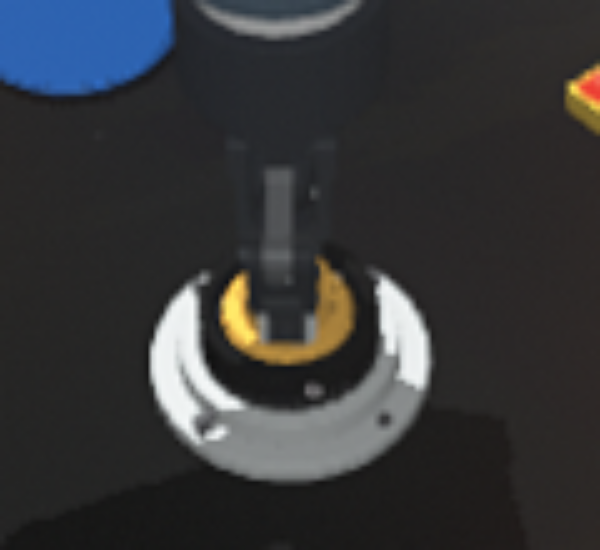

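The insert's rim (288,310) sits centred inside the barrel (290,330), with no contact yet. Continuing down.

Call:
{"api": "drive_tool", "payload": {
  "targets": [
    {"tx": 0,"ty": 0,"tz": 0.0005,"ax": 0,"ay": 0,"az": 0},
    {"tx": 0,"ty": 0,"tz": 0.001,"ax": 0,"ay": 0,"az": 0},
    {"tx": 0,"ty": 0,"tz": 0.001,"ax": 0,"ay": 0,"az": 0}
  ]
}}

```text
clock: 9.72
tool_pos: [492.8, -13.6, 45.1]
ee_rot: [0.714, 3.059, 0.0]
ft_force: [-0.2, 1.2, 0.8]
width: 34.1
grasp_force: 40.1
```

Call:
{"api": "drive_tool", "payload": {
  "targets": [
    {"tx": 0,"ty": 0,"tz": 0.0005,"ax": 0,"ay": 0,"az": 0},
    {"tx": 0,"ty": 0,"tz": 0.0005,"ax": 0,"ay": 0,"az": 0}
  ]
}}

```text
clock: 9.98
tool_pos: [492.9, -13.6, 44.7]
ee_rot: [0.714, 3.059, 0.001]
ft_force: [0.1, 3.0, 1.3]
width: 34.2
grasp_force: 40.2
```

Light contact, so I'm letting go here and retreating upward.

Call:
{"api": "drive_tool", "payload": {
  "targets": [
    {"tx": 0,"ty": 0,"tz": 0,"ax": 0,"ay": 0,"az": 0},
    {"tx": 0,"ty": 0,"tz": 0,"ax": 0,"ay": 0,"az": 0},
    {"tx": 0,"ty": 0,"tz": 0,"ax": 0,"ay": 0,"az": 0},
    {"tx": 0,"ty": 0,"tz": 0,"ax": 0,"ay": 0,"az": 0},
    {"tx": 0,"ty": 0,"tz": -0.01,"ax": 0,"ay": 0,"az": 0},
    {"tx": 0,"ty": 0,"tz": -0.03,"ax": 0,"ay": 0,"az": 0},
    {"tx": 0,"ty": 0,"tz": -0.06,"ax": 0,"ay": 0,"az": 0},
    {"tx": 0,"ty": 0,"tz": -0.09,"ax": 0,"ay": 0,"az": 0},
    {"tx": 0,"ty": 0,"tz": -0.1,"ax": 0,"ay": 0,"az": 0},
    {"tx": 0,"ty": 0,"tz": -0.1,"ax": 0,"ay": 0,"az": 0}
  ],
  "claw": 0.28
}}

```text
clock: 11.22
tool_pos: [493.1, -13.9, 145.1]
ee_rot: [0.714, 3.058, -0.0]
ft_force: [0.4, 0.5, -0.2]
width: 61.5
grasp_force: 0.0
```

Run:
```python
from h import *
im,d=viewer.snapshot("scene"); cv2.imwrite("pics/scene6.png",im);C=cloud("scene",d)
a=im[165:275,220:340];cv2.imwrite("pics/v6.png",cv2.resize(a,(600,550)))
m=(np.hypot(C[...,0]-491.5,C[...,1]+13)<33)&(C[...,2]>48)&(C[...,2]<65);p=C[m];e,r=cv2.minEnclosingCircle(p[:,:2].astype(np.float32));print(len(p),np.median(p,0).round(1),np.round(e,1),round(r,1))
X=np.c_[p[:,:2]-e,np.ones(len(p))];t=p[:,2]>np.median(p[:,2])-2;print(np.linalg.lstsq(X[t],p[t,2],rcond=None)[0].round(3))
rel(503.3,-239,180)
```

```text
166 [489.9 -16.6  53. ] [489.1 -12.5] 19.9
[-5.1000e-02 -1.5000e-02  5.3774e+01]
t 11.28 pos [492.4 -13.7 144.1] to (503.3, -239, 180) shift m [-0.1095 -0.1971 -0.0359] w 61.6 F [ 0.6 -0.7 -0.4] toolz [-4.e-04  1.e-04 -1.e+00]
```

View pics/v6.png

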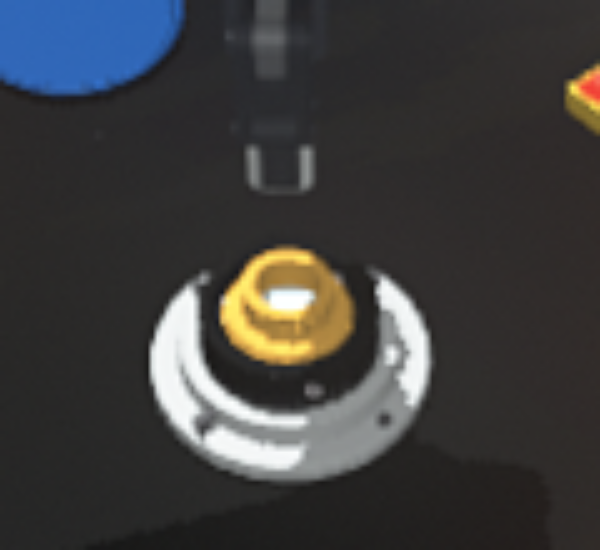

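The diffuser lies level in the mouth: its rim at (288,320) is concentric with the barrel, and the collar top is at z≈54. Now to the tool.

Call:
{"api": "drive_tool", "payload": {
  "targets": [
    {"tx": -0.005,"ty": -0.009,"tz": -0.01,"ax": 0,"ay": 0,"az": 0},
    {"tx": -0.017,"ty": -0.03,"tz": -0.01,"ax": 0,"ay": 0,"az": 0},
    {"tx": -0.032,"ty": -0.058,"tz": -0.01,"ax": 0,"ay": 0,"az": 0},
    {"tx": -0.049,"ty": -0.089,"tz": -0.01,"ax": 0,"ay": 0,"az": 0},
    {"tx": -0.067,"ty": -0.12,"tz": -0.01,"ax": 0,"ay": 0,"az": 0},
    {"tx": -0.083,"ty": -0.15,"tz": -0.01,"ax": 0,"ay": 0,"az": 0},
    {"tx": -0.097,"ty": -0.175,"tz": -0.01,"ax": 0,"ay": 0,"az": 0},
    {"tx": -0.106,"ty": -0.192,"tz": -0.01,"ax": 0,"ay": 0,"az": 0},
    {"tx": -0.1095,"ty": -0.1975,"tz": -0.01,"ax": 0,"ay": 0,"az": 0},
    {"tx": -0.1095,"ty": -0.1975,"tz": -0.01,"ax": 0,"ay": 0,"az": 0},
    {"tx": -0.1095,"ty": -0.1975,"tz": -0.01,"ax": 0,"ay": 0,"az": 0}
  ]
}}

```text
clock: 12.65
tool_pos: [503.4, -238.4, 154.5]
ee_rot: [-0.713, -3.059, -0.001]
ft_force: [1.2, 0.4, -0.8]
width: 61.5
grasp_force: 0.0
```

```bash
python3 -c "
from h import *
rel(503.2,-239,43)"
```

```text
t 12.65 pos [ 503.4 -238.4  154.5] to (503.2, -239, 43) shift m [-1.000e-04 -6.000e-04  1.115e-01] w 61.5 F [ 1.2  0.4 -0.8] toolz [-3.e-04  5.e-04 -1.e+00]
```

Call:
{"api": "drive_tool", "payload": {
  "targets": [
    {"tx": 0,"ty": -0.0006,"tz": 0.015,"ax": 0,"ay": 0,"az": 0},
    {"tx": 0,"ty": -0.0006,"tz": 0.035,"ax": 0,"ay": 0,"az": 0},
    {"tx": 0,"ty": -0.0006,"tz": 0.06,"ax": 0,"ay": 0,"az": 0},
    {"tx": 0,"ty": -0.0006,"tz": 0.085,"ax": 0,"ay": 0,"az": 0},
    {"tx": 0,"ty": -0.0006,"tz": 0.102,"ax": 0,"ay": 0,"az": 0},
    {"tx": 0,"ty": -0.0006,"tz": 0.109,"ax": 0,"ay": 0,"az": 0},
    {"tx": 0,"ty": -0.0006,"tz": 0.1115,"ax": 0,"ay": 0,"az": 0},
    {"tx": 0,"ty": -0.0006,"tz": 0.1115,"ax": 0,"ay": 0,"az": 0}
  ]
}}

```text
clock: 13.65
tool_pos: [503.6, -240.2, 43.6]
ee_rot: [0.714, 3.058, -0.001]
ft_force: [-0.5, -0.6, 0.4]
width: 61.3
grasp_force: 0.0
```

Call:
{"api": "drive_tool", "payload": {
  "targets": [
    {"tx": 0,"ty": 0,"tz": 0,"ax": 0,"ay": 0,"az": 0},
    {"tx": 0,"ty": 0,"tz": 0,"ax": 0,"ay": 0,"az": 0},
    {"tx": 0,"ty": 0,"tz": 0,"ax": 0,"ay": 0,"az": 0},
    {"tx": 0,"ty": 0,"tz": 0,"ax": 0,"ay": 0,"az": 0},
    {"tx": 0,"ty": 0,"tz": 0,"ax": 0,"ay": 0,"az": 0},
    {"tx": 0,"ty": 0,"tz": 0,"ax": 0,"ay": 0,"az": 0},
    {"tx": 0,"ty": 0,"tz": 0,"ax": 0,"ay": 0,"az": 0}
  ],
  "claw": 1,
  "grip_force": 80
}}

```text
clock: 14.52
tool_pos: [503.5, -240.2, 43.7]
ee_rot: [0.714, 3.059, -0.001]
ft_force: [-0.4, 1.1, 5.8]
width: 20.4
grasp_force: 77.8
```

```bash
python3 -c "
from h import *
rel(491.5,-13,43)"
```

```text
t 14.53 pos [ 503.5 -240.2   43.7] to (491.5, -13, 43) shift m [0.1114 0.1984 0.0006] w 20.4 F [-0.4  1.1  5.8] toolz [ 7.e-04 -6.e-04 -1.e+00]
```

Call:
{"api": "drive_tool", "payload": {
  "targets": [
    {"tx": 0,"ty": 0,"tz": -0.006,"ax": 0,"ay": 0,"az": 0},
    {"tx": 0,"ty": 0,"tz": -0.016,"ax": 0,"ay": 0,"az": 0},
    {"tx": 0,"ty": 0,"tz": -0.035,"ax": 0,"ay": 0,"az": 0},
    {"tx": 0,"ty": 0,"tz": -0.058,"ax": 0,"ay": 0,"az": 0},
    {"tx": 0.007,"ty": 0.012,"tz": -0.075,"ax": 0,"ay": 0,"az": 0},
    {"tx": 0.02,"ty": 0.035,"tz": -0.08,"ax": 0,"ay": 0,"az": 0},
    {"tx": 0.036,"ty": 0.065,"tz": -0.08,"ax": 0,"ay": 0,"az": 0},
    {"tx": 0.053,"ty": 0.096,"tz": -0.08,"ax": 0,"ay": 0,"az": 0},
    {"tx": 0.07,"ty": 0.126,"tz": -0.08,"ax": 0,"ay": 0,"az": 0},
    {"tx": 0.086,"ty": 0.155,"tz": -0.08,"ax": 0,"ay": 0,"az": 0},
    {"tx": 0.099,"ty": 0.179,"tz": -0.08,"ax": 0,"ay": 0,"az": 0},
    {"tx": 0.107,"ty": 0.193,"tz": -0.08,"ax": 0,"ay": 0,"az": 0},
    {"tx": 0.11,"ty": 0.1984,"tz": -0.08,"ax": 0,"ay": 0,"az": 0},
    {"tx": 0.11,"ty": 0.1984,"tz": -0.08,"ax": 0,"ay": 0,"az": 0},
    {"tx": 0.11,"ty": 0.1984,"tz": -0.08,"ax": 0,"ay": 0,"az": 0}
  ]
}}

```text
clock: 16.4
tool_pos: [492.6, -14.1, 123.1]
ee_rot: [0.716, 3.059, -0.0]
ft_force: [-0.3, 0.1, -2.5]
width: 20.3
grasp_force: 78.2
```

Run:
```python
from h import *
im,d=viewer.snapshot("scene"); cv2.imwrite("pics/scene7.png",im);C=cloud("scene",d)
a=im[165:275,220:340];cv2.imwrite("pics/v7.png",cv2.resize(a,(600,550)))
m=(np.hypot(C[...,0]-491.5,C[...,1]+13)<30)&(C[...,2]>76)&(C[...,2]<100);p=C[m]
print(len(p),np.percentile(p,[1,50,99],axis=0).round(1).tolist())
rel(492.8,-13.6,87)
```

```text
125 [[474.6, -32.0, 89.6], [486.8, -24.9, 96.8], [509.1, -3.3, 100.0]]
t 16.45 pos [492.5 -14.1 123.1] to (492.8, -13.6, 87) shift m [-0.      0.0006  0.0361] w 19.9 F [ 1.   0.4 -0.6] toolz [-0.e+00 -2.e-04 -1.e+00]
```

View pics/v7.png

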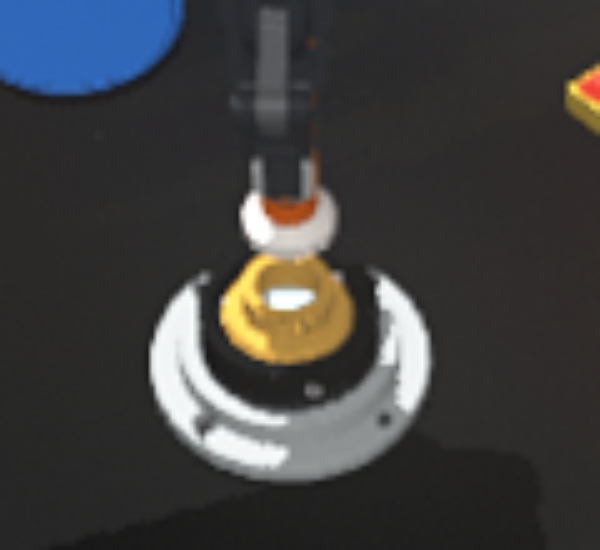

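Scene view: the white foot (289,215) hangs upright over the collar (287,285), about 0.8 mm to the right. Correcting by +0.7 mm in tool x and lowering.

Call:
{"api": "drive_tool", "payload": {
  "targets": [
    {"tx": 0.0007,"ty": 0.0003,"tz": 0.008,"ax": 0,"ay": 0,"az": 0},
    {"tx": 0.0007,"ty": 0.0003,"tz": 0.016,"ax": 0,"ay": 0,"az": 0},
    {"tx": 0.0007,"ty": 0.0003,"tz": 0.022,"ax": 0,"ay": 0,"az": 0},
    {"tx": 0.0007,"ty": 0.0003,"tz": 0.025,"ax": 0,"ay": 0,"az": 0},
    {"tx": 0.0007,"ty": 0.0003,"tz": 0.026,"ax": 0,"ay": 0,"az": 0},
    {"tx": 0.0007,"ty": 0.0003,"tz": 0.027,"ax": 0,"ay": 0,"az": 0},
    {"tx": 0.0007,"ty": 0.0003,"tz": 0.028,"ax": 0,"ay": 0,"az": 0},
    {"tx": 0.0007,"ty": 0.0003,"tz": 0.029,"ax": 0,"ay": 0,"az": 0},
    {"tx": 0.0007,"ty": 0.0003,"tz": 0.03,"ax": 0,"ay": 0,"az": 0},
    {"tx": 0.0007,"ty": 0.0003,"tz": 0.031,"ax": 0,"ay": 0,"az": 0},
    {"tx": 0.0007,"ty": 0.0003,"tz": 0.031,"ax": 0,"ay": 0,"az": 0}
  ]
}}

```text
clock: 17.82
tool_pos: [491.8, -12.7, 92.0]
ee_rot: [-0.714, -3.059, 0.0]
ft_force: [-1.1, 0.5, -2.1]
width: 20.3
grasp_force: 78.2
```

Call:
{"api": "drive_tool", "payload": {
  "targets": [
    {"tx": 0,"ty": 0,"tz": 0.0005,"ax": 0,"ay": 0,"az": 0},
    {"tx": 0,"ty": 0,"tz": 0.001,"ax": 0,"ay": 0,"az": 0},
    {"tx": 0,"ty": 0,"tz": 0.0015,"ax": 0,"ay": 0,"az": 0},
    {"tx": 0,"ty": 0,"tz": 0.002,"ax": 0,"ay": 0,"az": 0},
    {"tx": 0,"ty": 0,"tz": 0.002,"ax": 0,"ay": 0,"az": 0}
  ]
}}

```text
clock: 18.45
tool_pos: [491.9, -12.7, 90.0]
ee_rot: [-0.714, -3.059, -0.0]
ft_force: [0.6, 0.6, -0.8]
width: 20.1
grasp_force: 78.2
```

Call:
{"api": "drive_tool", "payload": {
  "targets": [
    {"tx": 0,"ty": 0,"tz": 0.0005,"ax": 0,"ay": 0,"az": 0},
    {"tx": 0,"ty": 0,"tz": 0.001,"ax": 0,"ay": 0,"az": 0},
    {"tx": 0,"ty": 0,"tz": 0.0015,"ax": 0,"ay": 0,"az": 0},
    {"tx": 0,"ty": 0,"tz": 0.002,"ax": 0,"ay": 0,"az": 0},
    {"tx": 0,"ty": 0,"tz": 0.002,"ax": 0,"ay": 0,"az": 0}
  ]
}}

```text
clock: 19.08
tool_pos: [491.9, -12.8, 88.1]
ee_rot: [-0.714, -3.059, 0.0]
ft_force: [-0.1, 0.0, -1.1]
width: 20.5
grasp_force: 78.1
```

Call:
{"api": "drive_tool", "payload": {
  "targets": [
    {"tx": 0,"ty": 0,"tz": 0.0005,"ax": 0,"ay": 0,"az": 0},
    {"tx": 0,"ty": 0,"tz": 0.001,"ax": 0,"ay": 0,"az": 0},
    {"tx": 0,"ty": 0,"tz": 0.001,"ax": 0,"ay": 0,"az": 0}
  ]
}}

```text
clock: 19.45
tool_pos: [491.9, -12.8, 87.2]
ee_rot: [0.714, 3.059, -0.0]
ft_force: [-1.1, -0.9, 1.5]
width: 20.5
grasp_force: 78.1
```

Call:
{"api": "drive_tool", "payload": {
  "targets": [
    {"tx": 0,"ty": 0,"tz": 0.0005,"ax": 0,"ay": 0,"az": 0},
    {"tx": 0,"ty": 0,"tz": 0.001,"ax": 0,"ay": 0,"az": 0},
    {"tx": 0,"ty": 0,"tz": 0.001,"ax": 0,"ay": 0,"az": 0}
  ]
}}

```text
clock: 19.82
tool_pos: [492.0, -12.8, 86.2]
ee_rot: [0.714, 3.059, 0.0]
ft_force: [-1.4, -0.8, 3.5]
width: 20.1
grasp_force: 78.4
```

Contact at TCP z≈87.5, as predicted. Pressing slowly.

Call:
{"api": "drive_tool", "payload": {
  "targets": [
    {"tx": 0,"ty": 0,"tz": 0.0004,"ax": 0,"ay": 0,"az": 0},
    {"tx": 0,"ty": 0,"tz": 0.0008,"ax": 0,"ay": 0,"az": 0},
    {"tx": 0,"ty": 0,"tz": 0.001,"ax": 0,"ay": 0,"az": 0}
  ]
}}

```text
clock: 20.2
tool_pos: [492.0, -12.8, 85.0]
ee_rot: [0.714, 3.059, -0.0]
ft_force: [-0.6, -1.1, 3.9]
width: 20.3
grasp_force: 78.2
```

Call:
{"api": "drive_tool", "payload": {
  "targets": [
    {"tx": 0,"ty": 0,"tz": 0.0004,"ax": 0,"ay": 0,"az": 0},
    {"tx": 0,"ty": 0,"tz": 0.0008,"ax": 0,"ay": 0,"az": 0},
    {"tx": 0,"ty": 0,"tz": 0.001,"ax": 0,"ay": 0,"az": 0}
  ]
}}

```text
clock: 20.58
tool_pos: [491.8, -12.7, 83.8]
ee_rot: [-0.714, -3.059, -0.0]
ft_force: [-0.1, -0.2, -0.5]
width: 20.3
grasp_force: 78.1
```

Call:
{"api": "drive_tool", "payload": {
  "targets": [
    {"tx": 0,"ty": 0,"tz": 0.0004,"ax": 0,"ay": 0,"az": 0},
    {"tx": 0,"ty": 0,"tz": 0.0008,"ax": 0,"ay": 0,"az": 0},
    {"tx": 0,"ty": 0,"tz": 0.001,"ax": 0,"ay": 0,"az": 0}
  ]
}}

```text
clock: 20.95
tool_pos: [491.6, -12.7, 82.8]
ee_rot: [-0.714, -3.059, -0.0]
ft_force: [0.1, 0.4, -0.9]
width: 20.5
grasp_force: 78.2
```

It snapped. Now looking for the seat.

Call:
{"api": "drive_tool", "payload": {
  "targets": [
    {"tx": 0,"ty": 0,"tz": 0.0004,"ax": 0,"ay": 0,"az": 0},
    {"tx": 0,"ty": 0,"tz": 0.0007,"ax": 0,"ay": 0,"az": 0},
    {"tx": 0,"ty": 0,"tz": 0.0007,"ax": 0,"ay": 0,"az": 0}
  ]
}}

```text
clock: 21.32
tool_pos: [491.8, -12.8, 82.3]
ee_rot: [-0.714, -3.059, 0.0]
ft_force: [0.5, 0.2, -1.1]
width: 20.2
grasp_force: 78.2
```

Call:
{"api": "drive_tool", "payload": {
  "targets": [
    {"tx": 0,"ty": 0,"tz": 0.0004,"ax": 0,"ay": 0,"az": 0},
    {"tx": 0,"ty": 0,"tz": 0.0007,"ax": 0,"ay": 0,"az": 0},
    {"tx": 0,"ty": 0,"tz": 0.0007,"ax": 0,"ay": 0,"az": 0}
  ]
}}

```text
clock: 21.7
tool_pos: [491.9, -12.8, 81.7]
ee_rot: [-0.714, -3.059, 0.0]
ft_force: [0.4, 0.2, -2.0]
width: 20.5
grasp_force: 78.2
```

Call:
{"api": "drive_tool", "payload": {
  "targets": [
    {"tx": 0,"ty": 0,"tz": 0.0004,"ax": 0,"ay": 0,"az": 0},
    {"tx": 0,"ty": 0,"tz": 0.0006,"ax": 0,"ay": 0,"az": 0},
    {"tx": 0,"ty": 0,"tz": 0.0006,"ax": 0,"ay": 0,"az": 0}
  ]
}}

```text
clock: 22.08
tool_pos: [491.9, -12.7, 81.1]
ee_rot: [-0.714, -3.059, 0.0]
ft_force: [0.7, -0.0, -2.8]
width: 20.4
grasp_force: 78.2
```

Call:
{"api": "drive_tool", "payload": {
  "targets": [
    {"tx": 0,"ty": 0,"tz": 0.0004,"ax": 0,"ay": 0,"az": 0},
    {"tx": 0,"ty": 0,"tz": 0.0006,"ax": 0,"ay": 0,"az": 0},
    {"tx": 0,"ty": 0,"tz": 0.0006,"ax": 0,"ay": 0,"az": 0}
  ]
}}

```text
clock: 22.45
tool_pos: [491.9, -12.8, 80.5]
ee_rot: [-0.714, -3.059, 0.0]
ft_force: [0.7, 0.8, -1.3]
width: 20.5
grasp_force: 78.2
```

Call:
{"api": "drive_tool", "payload": {
  "targets": [
    {"tx": 0,"ty": 0,"tz": 0.0003,"ax": 0,"ay": 0,"az": 0},
    {"tx": 0,"ty": 0,"tz": 0.0006,"ax": 0,"ay": 0,"az": 0},
    {"tx": 0,"ty": 0,"tz": 0.0006,"ax": 0,"ay": 0,"az": 0}
  ]
}}

```text
clock: 22.82
tool_pos: [492.0, -12.8, 80.0]
ee_rot: [0.714, 3.059, -0.0]
ft_force: [-0.4, -0.9, -0.2]
width: 20.3
grasp_force: 78.2
```

Run:
```python
from h import *
im,d=viewer.snapshot("scene"); cv2.imwrite("pics/scene8.png",im)
a=im[165:275,220:340];cv2.imwrite("pics/v8.png",cv2.resize(a,(600,550)))
rel(0,0,0)
```

```text
t 22.88 pos [491.9 -12.8  80. ] to (0, 0, 0) shift m [ 0.4467 -0.2064  0.0799] w 20.1 F [-1.3  0.8 -0. ] toolz [ 1.e-04 -0.e+00 -1.e+00]
```

View pics/v8.png

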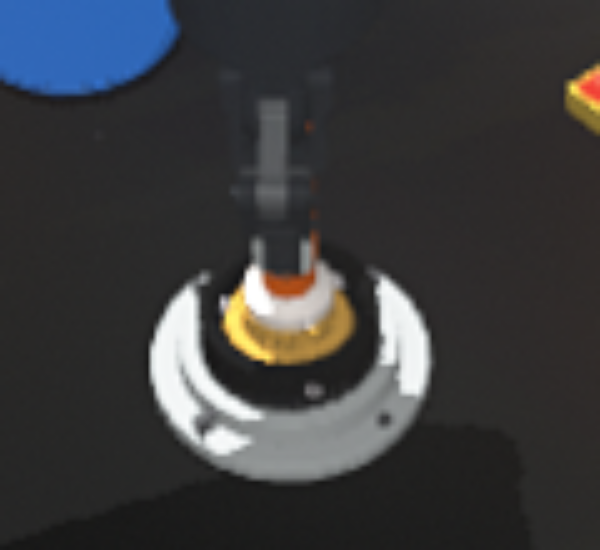

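Run:
```python
from h import *
for k in (6,7,8):
    im=cv2.imread(f"pics/scene{k}.png"); h=cv2.cvtColor(im,cv2.COLOR_BGR2HSV)
    m=cv2.inRange(h,(12,110,70),(35,255,255))[200:250,255:300]; v,u=np.nonzero(m)
    print(k,"rows",v.min()+200,v.max()+200,"cols",u.min()+255,u.max()+255,len(v)); 
    g=im[225:245,277].astype(int).tolist(); print([tuple(x) for x in g])
```

```text
6 rows 214 237 cols 264 290 445
[(255, 255, 252), (255, 255, 252), (139, 239, 255), (87, 199, 247), (58, 117, 153), (65, 134, 174), (65, 132, 172), (63, 130, 170), (86, 187, 236), (112, 240, 255), (103, 227, 254), (83, 177, 230), (72, 151, 198), (45, 40, 37), (45, 45, 45), (39, 39, 40), (34, 34, 36), (33, 34, 35), (33, 34, 35), (36, 36, 37)]
7 rows 216 237 cols 264 290 420
[(255, 255, 255), (255, 255, 246), (72, 132, 165), (59, 124, 162), (61, 124, 160), (66, 135, 175), (66, 133, 173), (65, 135, 175), (67, 137, 177), (66, 134, 172), (68, 139, 181), (71, 151, 196), (61, 124, 162), (38, 34, 31), (38, 38, 39), (34, 35, 36), (35, 36, 37), (34, 35, 35), (33, 33, 34), (37, 36, 37)]
8 rows 222 237 cols 264 290 211
[(178, 186, 197), (208, 212, 219), (207, 212, 218), (203, 207, 214), (187, 190, 195), (158, 171, 184), (101, 151, 181), (58, 129, 168), (59, 120, 156), (57, 115, 147), (62, 129, 167), (66, 139, 181), (56, 114, 149), (31, 27, 25), (31, 30, 31), (31, 32, 32), (33, 33, 33), (32, 31, 32), (31, 31, 31), (33, 32, 33)]
```

Run:
```python
from h import *
for k in (6,7,8):
    im=cv2.imread(f"pics/scene{k}.png"); h=cv2.cvtColor(im,cv2.COLOR_BGR2HSV)
    m=cv2.inRange(h,(12,110,70),(35,255,255))[:,255:300]
    print(k,[(c,np.nonzero(m[200:250,c-255])[0].mean().round(1)+200) for c in (264,265,266,267,287,288,289,290)])
im,d=viewer.snapshot("scene");C=cloud("scene",d); h=cv2.cvtColor(im,cv2.COLOR_BGR2HSV)
m=cv2.inRange(h,(12,110,70),(35,255,255))>0; m[:200]=0;m[250:]=0;m[:,:255]=0;m[:,300:]=0
p=C[m];print(np.nanpercentile(p,[2,25,50,75,98],axis=0).round(1).tolist())
v=[C[r,277].round(1).tolist() for r in range(226,244)];print(v)
rel(0,0,0)
```

```text
6 [(264, np.float64(228.0)), (265, np.float64(227.8)), (266, np.float64(227.0)), (267, np.float64(227.0)), (287, np.float64(228.0)), (288, np.float64(227.5)), (289, np.float64(227.5)), (290, np.float64(228.0))]
7 [(264, np.float64(228.0)), (265, np.float64(227.8)), (266, np.float64(227.0)), (267, np.float64(227.0)), (287, np.float64(228.0)), (288, np.float64(227.5)), (289, np.float64(227.5)), (290, np.float64(227.5))]
8 [(264, np.float64(229.5)), (265, np.float64(229.5)), (266, np.float64(228.5)), (267, np.float64(228.0)), (287, np.float64(228.5)), (288, np.float64(228.0)), (289, np.float64(228.5)), (290, np.float64(229.0))]
[[467.1, -35.8, 26.8], [473.9, -29.1, 33.2], [483.1, -24.4, 34.6], [498.9, -15.3, 39.9], [517.2, 3.6, 47.7]]
[[485.8, -25.0, 57.5], [484.8, -27.1, 57.4], [485.6, -25.1, 51.7], [483.9, -28.8, 53.7], [483.7, -29.3, 51.3], [483.7, -29.0, 47.8], [483.2, -30.0, 46.2], [484.1, -27.8, 40.2], [483.3, -29.5, 39.4], [484.1, -27.4, 33.5], [482.9, -30.0, 34.0], [482.1, -31.8, 33.4], [478.0, -41.4, 43.4], [477.5, -42.5, 42.0], [476.9, -43.6, 40.4], [477.2, -42.8, 36.2], [476.8, -43.6, 34.2], [476.6, -43.8, 31.4]]
t 22.93 pos [491.9 -12.8  80. ] to (0, 0, 0) shift m [ 0.4467 -0.2064  0.08  ] w 19.9 F [-1.3 -0.4 -0.8] toolz [-0. -0. -1.]
```

Depth shows the rim top at z≈34, against ≈41 before, so the insert is under the noses. Now the seat in small steps.

Call:
{"api": "drive_tool", "payload": {
  "targets": [
    {"tx": 0,"ty": 0,"tz": 0.0003,"ax": 0,"ay": 0,"az": 0},
    {"tx": 0,"ty": 0,"tz": 0.0005,"ax": 0,"ay": 0,"az": 0},
    {"tx": 0,"ty": 0,"tz": 0.0005,"ax": 0,"ay": 0,"az": 0}
  ]
}}

```text
clock: 23.3
tool_pos: [492.1, -12.8, 79.9]
ee_rot: [0.714, 3.059, -0.0]
ft_force: [-2.6, 0.5, 6.0]
width: 20.1
grasp_force: 78.5
```

Call:
{"api": "drive_tool", "payload": {
  "targets": [
    {"tx": 0,"ty": 0,"tz": 0.0002,"ax": 0,"ay": 0,"az": 0},
    {"tx": 0,"ty": 0,"tz": 0.0004,"ax": 0,"ay": 0,"az": 0},
    {"tx": 0,"ty": 0,"tz": 0.0004,"ax": 0,"ay": 0,"az": 0}
  ]
}}

```text
clock: 23.68
tool_pos: [492.1, -12.8, 79.9]
ee_rot: [0.714, 3.059, -0.0]
ft_force: [-3.9, 0.8, 10.2]
width: 20.3
grasp_force: 79.0
```

Call:
{"api": "drive_tool", "payload": {
  "targets": [
    {"tx": 0,"ty": 0,"tz": 0.0002,"ax": 0,"ay": 0,"az": 0},
    {"tx": 0,"ty": 0,"tz": 0.0004,"ax": 0,"ay": 0,"az": 0},
    {"tx": 0,"ty": 0,"tz": 0.0004,"ax": 0,"ay": 0,"az": 0}
  ]
}}

```text
clock: 24.05
tool_pos: [492.2, -12.8, 79.9]
ee_rot: [0.714, 3.059, -0.0]
ft_force: [-5.2, 1.2, 12.3]
width: 20.4
grasp_force: 79.4
```

Home on the seat at ≈14 N. Holding.

Call:
{"api": "drive_tool", "payload": {
  "targets": [
    {"tx": 0,"ty": 0,"tz": 0.0001,"ax": 0,"ay": 0,"az": 0},
    {"tx": 0,"ty": 0,"tz": 0.0001,"ax": 0,"ay": 0,"az": 0},
    {"tx": 0,"ty": 0,"tz": 0.0001,"ax": 0,"ay": 0,"az": 0},
    {"tx": 0,"ty": 0,"tz": 0.0001,"ax": 0,"ay": 0,"az": 0},
    {"tx": 0,"ty": 0,"tz": 0.0001,"ax": 0,"ay": 0,"az": 0},
    {"tx": 0,"ty": 0,"tz": 0.0001,"ax": 0,"ay": 0,"az": 0},
    {"tx": 0,"ty": 0,"tz": 0.0001,"ax": 0,"ay": 0,"az": 0},
    {"tx": 0,"ty": 0,"tz": 0.0001,"ax": 0,"ay": 0,"az": 0},
    {"tx": 0,"ty": 0,"tz": 0.0001,"ax": 0,"ay": 0,"az": 0},
    {"tx": 0,"ty": 0,"tz": 0.0001,"ax": 0,"ay": 0,"az": 0}
  ]
}}

```text
clock: 25.3
tool_pos: [492.2, -12.8, 79.9]
ee_rot: [0.714, 3.059, -0.0]
ft_force: [-6.0, 1.0, 12.8]
width: 20.2
grasp_force: 79.5
```

```bash
python3 -c "
from h import *
rel(503.5,-240.2,43.7)"
```

```text
t 25.3 pos [492.2 -12.8  79.9] to (503.5, -240.2, 43.7) shift m [-0.1108 -0.1989  0.0362] w 20.2 F [-6.   1.  12.8] toolz [ 3.e-04 -3.e-04 -1.e+00]
```

Call:
{"api": "drive_tool", "payload": {
  "targets": [
    {"tx": 0.0002,"ty": 0,"tz": 0,"ax": 0,"ay": 0,"az": 0},
    {"tx": 0.0003,"ty": 0,"tz": 0,"ax": 0,"ay": 0,"az": 0},
    {"tx": 0.0003,"ty": 0,"tz": 0,"ax": 0,"ay": 0,"az": 0},
    {"tx": 0.0003,"ty": 0,"tz": 0,"ax": 0,"ay": 0,"az": 0},
    {"tx": 0.0003,"ty": 0,"tz": 0,"ax": 0,"ay": 0,"az": 0},
    {"tx": 0.0003,"ty": 0,"tz": 0,"ax": 0,"ay": 0,"az": 0},
    {"tx": 0.0003,"ty": 0,"tz": 0,"ax": 0,"ay": 0,"az": 0},
    {"tx": 0.0003,"ty": 0,"tz": 0,"ax": 0,"ay": 0,"az": 0}
  ]
}}

```text
clock: 26.3
tool_pos: [492.1, -12.8, 79.9]
ee_rot: [0.714, 3.058, -0.0]
ft_force: [-4.2, 1.1, 12.6]
width: 20.6
grasp_force: 79.4
```

Call:
{"api": "drive_tool", "payload": {
  "targets": [
    {"tx": 0,"ty": 0,"tz": -0.002,"ax": 0,"ay": 0,"az": 0},
    {"tx": 0,"ty": 0,"tz": -0.006,"ax": 0,"ay": 0,"az": 0},
    {"tx": 0,"ty": 0,"tz": -0.012,"ax": 0,"ay": 0,"az": 0},
    {"tx": 0,"ty": 0,"tz": -0.024,"ax": 0,"ay": 0,"az": 0},
    {"tx": 0,"ty": 0,"tz": -0.038,"ax": 0,"ay": 0,"az": 0},
    {"tx": 0,"ty": 0,"tz": -0.044,"ax": 0,"ay": 0,"az": 0},
    {"tx": 0,"ty": 0,"tz": -0.044,"ax": 0,"ay": 0,"az": 0},
    {"tx": 0,"ty": 0,"tz": -0.044,"ax": 0,"ay": 0,"az": 0}
  ]
}}

```text
clock: 27.3
tool_pos: [491.3, -12.5, 122.2]
ee_rot: [-0.714, -3.059, -0.0]
ft_force: [-0.5, 0.1, -1.6]
width: 20.5
grasp_force: 78.3
```

Run:
```python
from h import *
im,d=viewer.snapshot("scene"); cv2.imwrite("pics/scene9.png",im);C=cloud("scene",d)
a=im[165:275,220:340];cv2.imwrite("pics/v9.png",cv2.resize(a,(600,550)))
m=(np.hypot(C[...,0]-491.5,C[...,1]+13)<20)&(C[...,2]>30)&(C[...,2]<60);p=C[m]
print(len(p),np.percentile(p,[2,50,90,98],axis=0).round(1).tolist())
rel(503.5,-240.2,60)
```

```text
295 [[473.1, -31.1, 30.3], [491.1, -13.1, 41.4], [504.1, 0.8, 47.4], [507.8, 2.9, 48.5]]
t 27.35 pos [491.2 -12.5 122.1] to (503.5, -240.2, 60) shift m [-0.1119 -0.1987  0.062 ] w 20.1 F [ 0.1  0.7 -1.7] toolz [-8.e-04  2.e-04 -1.e+00]
```

View pics/v9.png

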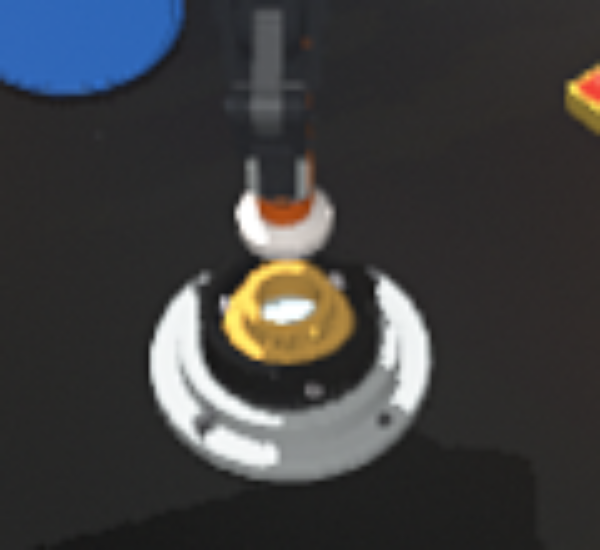

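The collar has dropped to (290,285) and the noses show above the rim: it is home and level. Taking the tool back.

Call:
{"api": "drive_tool", "payload": {
  "targets": [
    {"tx": -0.005,"ty": -0.009,"tz": 0,"ax": 0,"ay": 0,"az": 0},
    {"tx": -0.017,"ty": -0.03,"tz": 0,"ax": 0,"ay": 0,"az": 0},
    {"tx": -0.032,"ty": -0.057,"tz": 0,"ax": 0,"ay": 0,"az": 0},
    {"tx": -0.049,"ty": -0.087,"tz": 0,"ax": 0,"ay": 0,"az": 0},
    {"tx": -0.066,"ty": -0.117,"tz": 0,"ax": 0,"ay": 0,"az": 0},
    {"tx": -0.082,"ty": -0.146,"tz": 0.005,"ax": 0,"ay": 0,"az": 0},
    {"tx": -0.096,"ty": -0.171,"tz": 0.015,"ax": 0,"ay": 0,"az": 0},
    {"tx": -0.106,"ty": -0.188,"tz": 0.025,"ax": 0,"ay": 0,"az": 0},
    {"tx": -0.1115,"ty": -0.1977,"tz": 0.03,"ax": 0,"ay": 0,"az": 0},
    {"tx": -0.1119,"ty": -0.1987,"tz": 0.035,"ax": 0,"ay": 0,"az": 0},
    {"tx": -0.1119,"ty": -0.1987,"tz": 0.035,"ax": 0,"ay": 0,"az": 0},
    {"tx": -0.1119,"ty": -0.1987,"tz": 0.035,"ax": 0,"ay": 0,"az": 0}
  ]
}}

```text
clock: 28.85
tool_pos: [504.1, -239.6, 87.7]
ee_rot: [0.713, 3.06, 0.0]
ft_force: [0.8, 0.4, -1.2]
width: 20.2
grasp_force: 78.3
```

```bash
python3 -c "
from h import *
rel(503.5,-240.2,47)"
```

```text
t 28.85 pos [ 504.1 -239.6   87.7] to (503.5, -240.2, 47) shift m [ 0.0003 -0.0009  0.0407] w 20.2 F [ 0.8  0.4 -1.2] toolz [ 1.e-04  1.e-04 -1.e+00]
```

Call:
{"api": "drive_tool", "payload": {
  "targets": [
    {"tx": 0.0003,"ty": -0.0008,"tz": 0.007,"ax": 0,"ay": 0,"az": 0},
    {"tx": 0.0003,"ty": -0.0008,"tz": 0.015,"ax": 0,"ay": 0,"az": 0},
    {"tx": 0.0003,"ty": -0.0008,"tz": 0.021,"ax": 0,"ay": 0,"az": 0},
    {"tx": 0.0003,"ty": -0.0008,"tz": 0.026,"ax": 0,"ay": 0,"az": 0},
    {"tx": 0.0003,"ty": -0.0008,"tz": 0.03,"ax": 0,"ay": 0,"az": 0},
    {"tx": 0.0003,"ty": -0.0008,"tz": 0.034,"ax": 0,"ay": 0,"az": 0},
    {"tx": 0.0003,"ty": -0.0008,"tz": 0.037,"ax": 0,"ay": 0,"az": 0},
    {"tx": 0.0003,"ty": -0.0008,"tz": 0.039,"ax": 0,"ay": 0,"az": 0},
    {"tx": 0.0003,"ty": -0.0008,"tz": 0.0407,"ax": 0,"ay": 0,"az": 0},
    {"tx": 0.0003,"ty": -0.0008,"tz": 0.0407,"ax": 0,"ay": 0,"az": 0}
  ]
}}

```text
clock: 30.1
tool_pos: [503.3, -240.9, 46.7]
ee_rot: [-0.714, -3.059, -0.0]
ft_force: [0.0, 0.3, -1.4]
width: 20.4
grasp_force: 78.3
```

Call:
{"api": "drive_tool", "payload": {
  "targets": [
    {"tx": 0,"ty": 0,"tz": 0.001,"ax": 0,"ay": 0,"az": 0},
    {"tx": 0,"ty": 0,"tz": 0.002,"ax": 0,"ay": 0,"az": 0},
    {"tx": 0,"ty": 0,"tz": 0.003,"ax": 0,"ay": 0,"az": 0},
    {"tx": 0,"ty": 0,"tz": 0.003,"ax": 0,"ay": 0,"az": 0}
  ]
}}

```text
clock: 30.6
tool_pos: [503.4, -240.9, 43.8]
ee_rot: [0.714, 3.059, -0.0]
ft_force: [1.1, -0.8, -1.9]
width: 20.5
grasp_force: 78.3
```

Call:
{"api": "drive_tool", "payload": {
  "targets": [
    {"tx": 0,"ty": 0,"tz": 0.0004,"ax": 0,"ay": 0,"az": 0},
    {"tx": 0,"ty": 0,"tz": 0.0004,"ax": 0,"ay": 0,"az": 0}
  ]
}}

```text
clock: 30.85
tool_pos: [503.5, -241.0, 43.8]
ee_rot: [0.714, 3.059, -0.0]
ft_force: [-1.8, 1.5, 4.0]
width: 20.1
grasp_force: 78.3
```

Call:
{"api": "drive_tool", "payload": {
  "targets": [
    {"tx": 0,"ty": 0,"tz": 0,"ax": 0,"ay": 0,"az": 0},
    {"tx": 0,"ty": 0,"tz": 0,"ax": 0,"ay": 0,"az": 0},
    {"tx": 0,"ty": 0,"tz": 0,"ax": 0,"ay": 0,"az": 0},
    {"tx": 0,"ty": 0,"tz": 0,"ax": 0,"ay": 0,"az": 0},
    {"tx": 0,"ty": 0,"tz": 0,"ax": 0,"ay": 0,"az": 0},
    {"tx": 0,"ty": 0,"tz": -0.01,"ax": 0,"ay": 0,"az": 0},
    {"tx": 0,"ty": 0,"tz": -0.03,"ax": 0,"ay": 0,"az": 0},
    {"tx": 0,"ty": 0,"tz": -0.06,"ax": 0,"ay": 0,"az": 0},
    {"tx": 0,"ty": 0,"tz": -0.1,"ax": 0,"ay": 0,"az": 0},
    {"tx": 0,"ty": 0,"tz": -0.12,"ax": 0,"ay": 0,"az": 0},
    {"tx": 0,"ty": 0,"tz": -0.12,"ax": 0,"ay": 0,"az": 0},
    {"tx": 0,"ty": 0,"tz": -0.12,"ax": 0,"ay": 0,"az": 0}
  ],
  "claw": 0.28
}}

```text
clock: 32.35
tool_pos: [502.9, -240.5, 162.6]
ee_rot: [-0.714, -3.058, -0.001]
ft_force: [-0.2, -0.7, -0.0]
width: 61.4
grasp_force: 0.0
```

Run:
```python
from h import *
im,d=viewer.snapshot("scene"); C=cloud("scene",d)
cv2.imwrite("pics/v10.png",cv2.resize(im[170:370,220:460],(720,600)))
m=(np.hypot(C[...,0]-503,C[...,1]+239)<30)&(C[...,2]>90)&(C[...,2]<115);p=C[m];e,r=cv2.minEnclosingCircle(p[:,:2].astype(np.float32));print(len(p),np.median(p,0).round(1),np.round(e,1),round(r,1))
rel(0,0,0)
```

```text
161 [ 498.3 -245.8  102.1] [ 502.5 -240.9] 13.4
t 32.4 pos [ 502.6 -240.4  162.1] to (0, 0, 0) shift m [ 0.5568 -0.0072  0.1633] w 61.4 F [-0.6 -0.3  0. ] toolz [-0.0017  0.0013 -1.    ]
```

View pics/v10.png

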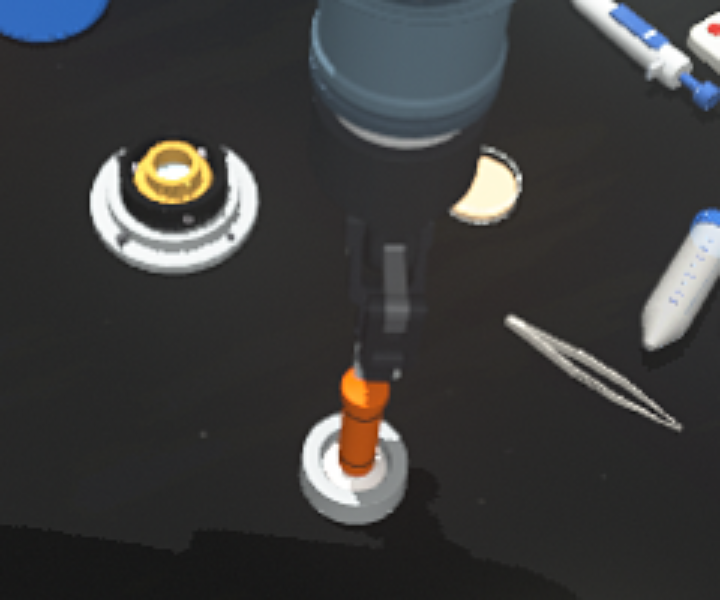

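The tool stands upright in its stand (357,450), the diffuser is home (172,170), the petri dish and tweezers are undisturbed, and the gripper is clear of everything.

```bash
python3 -c "
from plant import sign_off
print(sign_off())"
```

```text
the job is handed in; nothing more can be done
None
```

The job is handed in (no verdict was returned): the diffuser snapped in and is home in the barrel, pressed with the tool at about 15 N for over 2 s; the tool stands upright in its stand; and I never touched the matchbox, petri dish or tweezers.

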